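Third hand: hold the stepped block against the sprung plate

TASK

Slide the clamp's jaw back clear of the stepped beech block, lift the block out, and bring it upright onto the bed of the fastening jig with its tall flat end (the one with the screw holes, not the low tongue) square against the middle of the sprung plate. Push the plate back about half of its travel, level with the two brass pins and never to the end of its travel, and finish while still holding it there with a steady push, so that a colleague can drive the screws. Leave the other things on the bench where they are.

Things in the scene. Friction and masses are not known exactly. Their poses are not given: they have to be found in the camera images.
- block_mid (a point): Beech block lying in the clamp: tall part 80 long x 36 wide x 46 mm high, and going on from one end a low tongue 30 long x 36 x 20 high, flush underneath; 0.09 to 0.15 kg. Point: centre of the tall part, 23 mm above the underside. x axis points from the tongue towards the tall flat end face (two small screw holes), 40 mm from this point; y across, z up.
- clamp: Steel slide-jaw clamp 225 x 70 mm, bolted down at the robot's left or right. Its bed is 15 mm above the table and carries the block, whose tall end is at the fixed jaw (top 53 mm above the table) and whose tongue is under the sliding jaw's lip. Origin on the table under the middle of the block's 110 mm length; x from sliding to fixed jaw.
- jaw_post (a point): Black upright round post on the clamp's sliding jaw, 16 mm in diameter, free from 49 to 95 mm above the table, to be pinched or pushed from above. Point: on its axis, 72 mm above the table. x axis points along the clamp to the block, so the jaw opens towards -x; y across. With the jaw shut it is 95 mm from block_mid.
- clamp_jaw (a joint): Travel of the clamp's sliding jaw in m: near 0 shut (its lip hooks about 15 mm over the block's tongue), 0.042 fully open. It takes about 3 N to slide and stays where it is left. From 0.018 on the lip is clear of the block.
- jig: Fastening jig, bolted down on the other side from the clamp: flat aluminium bed 260 x 100 mm, 15 mm above the table, with the sprung plate across it and a dark back stop behind. The bed reaches 150 mm in front of the free plate. Origin on the table, on the centre line, 60 mm in front of the free plate's face; x points to the plate.
- plate_face (a point): Point on the front face of the jig's sprung steel plate (70 wide, 54 tall, 14 mm thick), mid-width, 38 mm above the table: level with the block's mid point when the block lies on the jig's bed. x axis points into the plate, the way it is pushed back; y across. The point moves with the plate.
- sprung_plate (a joint): How far the plate is pushed back, in m: 0 free, 0.040 at the end of its travel. Springs return it with 450 N per m (9 N at 0.020). At 0.020 its front face is level with two small brass pins (6 mm thick, 22 mm tall) that stand on the bed just beyond its side edges.
- punch_stand: Bystander, to be left alone: dark wooden stand 60 x 34 x 35 mm with three upright steel punches; origin at its underside or grip.
- awl: Bystander, to be left alone: awl, 150 mm, lying at the right; origin at its underside or grip.
- mallet: Bystander, to be left alone: wooden-handled hammer, 240 mm, lying at the left; origin at its underside or grip.
- dye_jar: Bystander, to be left alone: closed jar, 56 mm across, 75 mm tall; origin at its underside or grip.
- brass_ring: Bystander, to be left alone: brass ring, 48 mm across; origin at its underside or grip.
- template: Bystander, to be left alone: clear plate 120 x 90 x 8 mm with holes; origin at its underside or grip.
- spool: Bystander, to be left alone: wooden spool, 44 mm across, 50 mm tall; origin at its underside or grip.
Things that resemble listed ones, but are neither listed nor needed, are in the scene too. Of the things that look like the part that bears block_mid, the larger one is meant.

How it is judged:
On the way, in this order (a step that is already met when the one before it is completed fails the run):
1. the clamp's jaw is slid back clear of the block (value of joint clamp_jaw above 0.018 m), for 0.1 s.
2. the block is lifted out of the clamp (height (world z) of block_mid above 0.058 m and contact force between the fingers and block above 1 N), for 0.1 s.
3. the block pushes the sprung plate (value of joint sprung_plate above 0.008 m and contact force between block and sprung_plate above 2 N), for 0.2 s.
At the end, for the whole second after the job is handed in: Fingers hold the block, tall end on the sprung plate, plate still and pushed back 12 to 28 mm (3.5 to 18 N), block within 12 mm of the plate's middle, square within 10 and upright within 8 degrees, at most 10 mm above the bed; the jaw still open (value of joint sprung_plate between 0.012 and 0.028 m and contact force between block and sprung_plate between 3.5 and 18 N and x of block_mid in the frame of plate_face between -0.047 and -0.035 m and y of block_mid in the frame of plate_face between -0.012 and 0.012 m and z of block_mid in the frame of plate_face between -0.006 and 0.01 m and angle between the x axis of block_mid and the x axis of plate_face, either way round below 0.17 rad and angle between block_mid's own z axis and vertical below 0.15 rad and contact force between the fingers and block above 1 N and velocity of joint sprung_plate between -0.01 and 0.01 m/s and value of joint clamp_jaw above 0.018 m); the arm keeps its last pose, push and grip.
It fails at once if the sprung plate is rammed to the end of its travel (value of joint sprung_plate above 0.038 m).
It fails at once if another thing on the bench is disturbed (distance of any of punch_stand, awl, mallet, dye_jar, brass_ring, template, spool from where it was at the start of the episode above 0.03 m).
It also fails if it takes over 50 s, if anything falls off the work surface, if the arm or the gripper's body presses on something with over 40 N, if the wrist force passes 120 N, or if a joint passes its speed limit or range.

ROBOT

A 6-joint arm with a two-finger parallel gripper is mounted at the origin on the work surface. World frame = base frame: x ahead of the robot, y to its left, z up, the work surface at z = 0. Lengths are in m, angles in rad, forces in N, time in s.
With the tool pointing down it reaches from about 0.275 to 0.85 m from the base axis. Payload 19 kg.
Tool frame: the origin (TCP) lies midway between the tips of the shut fingers; the grasp point (between the pads) lies 19 mm behind it (env.pinch_z is the distance from the TCP to the grasp point, in m); z points along the fingers, y is the line along which they close (so a half turn about z gives the same grasp; the last joint's range is limited). The gripper opens to 85 mm and grips with 20 to 120 N. Pads are 22 mm wide; open, the fingers measure 114 mm over their backs; the gripper's body (76 mm by 85 mm) begins 54 mm behind the grasp point. The pads swing forward as they close: fully open they stand 13 mm farther back than shut.
Start: joints at [-1.349, 0.15, 1.437, -0, 1.554, -0.134], TCP at [0.2, -0.539, 0.231] pointing down, gripper open.
Joint ranges: [-2.8, 2.8], [-0.68, 2.1], [0.12, 2.68], [-1.39, 4.53], [0.16, 2.79], [-2.81, 2.81]. Speed limits (rad/s): [1.89, 1.89, 2.22, 3.01, 3.01, 3.01].

INTERFACE

Orientations are given as a unit quaternion [x, y, z, w].
In Python, from plant import telemetry, capture, camera_info, env gives the robot as it stands.
- The arm moves only by the tool apply_moves, never from a script. Its argument "increments" is one flat list of numbers, 7 for each row, row after row: the shift along the tool's x, y, z in mm, then the turn, a rotation vector about the tool's x, y, z in rad, then the finger opening in mm, from 0 to 85.4. A call has 1 to 5 rows; each row shifts and turns the commanded pose from where the row before left it, along the tool's axes as they then stand; what a row does not reach is not made up. A row lasts 1/12 s, in which the tool goes at most 41.7 mm and 7.16 degrees, less where a joint would pass 70% of its speed; a pose out of reach is approached as far as the arm can. A call is refused whole if a number of a shift passes 41.7 or a number of a turn 0.125, either way. A call with a gripper value outside its range is refused whole. The fingers move at their own pace and stop on an object; "force" is the grip in N (left out, the last holds). Time passes only in rows, so rows that do not move let the fingers close. It gives the time, the measured TCP pose, the force, the opening and the grip force at its end, in the units of the state.
- telemetry.sense(): the state, without advancing time (a new reading comes with each control period).
- capture(name): name is "side" or "top"; returns the picture (480x640x3 uint8, red, green, blue); there is no depth.
- camera_info(name): a dict with "fx", "fy", "cx", "cy" (pixels), "R" (3x3) and "t" (3): a world point X has camera coordinates R X + t. Camera axes: x right, y down, z forward; pixel columns grow to the right and rows downward; lengths in m; the calibration is good to about 2 mm. A picture is of the moment at which its call begins. camera_info takes no time and is no camera call.
- env.job_done(): hands the job in; it is judged then, once.
The state is a dict: "time": time; "joints": joint angles; "joint_vel": joint speeds; "effort": joint torques, N m; "position": TCP position; "eef_rot": TCP orientation; "ft_force": force on the tool from outside, world axes, zero at the start; "wrist_torque": the same for the moment, N m; "finger_gap": finger opening in m; "gripper_force": force on a finger pad.
Only numpy, scipy, OpenCV 4.12 (cv2) and the standard library are available. Lean on these libraries where they do the work, as an engineer would, in place of code of your own. Each camera call takes 0.05 s, during which the arm holds its last target. There are 200 camera calls.

## Working session

There is one attempt and no reset: what is moved stays moved. The work goes in short steps, Python scripts to look and compute and a tool call to move; the robot and the scene stay as the last step left them, time stands still between calls to the robot, and variables do not carry over. Pictures are saved under pics/ and viewed, at most 10 in all, crops included, and the job is handed in when it is done.

Besides the shell and the picture viewer there is one more tool, called as a command line: name --argument value ..., lists and objects as JSON in quotes. apply_moves: Moves the arm, as the interface text tells. Its arguments: {"type":"object","properties":{"increments":{"type":"array"},"force":{"type":"number"}},"required":["increments"]}

```bash
mkdir -p pics; ls; python3 - <<'E'
from plant import telemetry, capture, camera_info, env
import cv2
for n in("side","top"):
    cv2.imwrite(f"pics/{n}0.png",capture(n)[:,:,::-1]); print(n,camera_info(n))
print(telemetry.sense(), env.pinch_z)
E
```

```text
pics
side {'fx': 507.51126090630225, 'fy': 507.51126090630225, 'cx': 322.19568932523634, 'cy': 240.55526929853767, 'R': array([[-0.92351018, -0.38329293,  0.01467941],
       [-0.19655858,  0.44003335, -0.8762051 ],
       [ 0.32938379, -0.81206969, -0.48171479]]), 't': array([0.52798284, 0.18346336, 1.04527503])}
top {'fx': 574.0393468516111, 'fy': 574.0393468516111, 'cx': 316.77962035262874, 'cy': 237.07587787208755, 'R': array([[ 0.01433754, -0.99987485,  0.00668791],
       [-0.98843732, -0.01518265, -0.15086797],
       [ 0.15095063, -0.00444751, -0.9885313 ]]), 't': array([-0.01854057,  0.59615248,  1.34277032])}
{'time': 0.1, 'joints': array([-1.34900455e+00,  1.50938266e-01,  1.43797219e+00,  3.71675319e-05,
        1.55379342e+00, -1.33973015e-01]), 'joint_vel': array([ 0.00018995, -0.0010896 , -0.00186065,  0.00097051, -0.00038169,
       -0.00058718]), 'effort': array([ 4.84608943e-03, -7.14386201e+01, -5.71792567e+01, -6.10363190e-05,
        7.29848063e-03, -3.25379787e-06]), 'position': array([ 0.20023431, -0.53877038,  0.23073194]), 'eef_rot': array([ 9.84220506e-01,  1.76945436e-01, -5.82564883e-06, -5.55889787e-04]), 'ft_force': array([-0.01020255, -0.84050365, -0.2468363 ]), 'wrist_torque': array([0.02722117, 0.01888729, 0.00244677]), 'gripper_force': 0.0, 'finger_gap': 0.0851777140570441} 0.0187
```

View pics/top0.png

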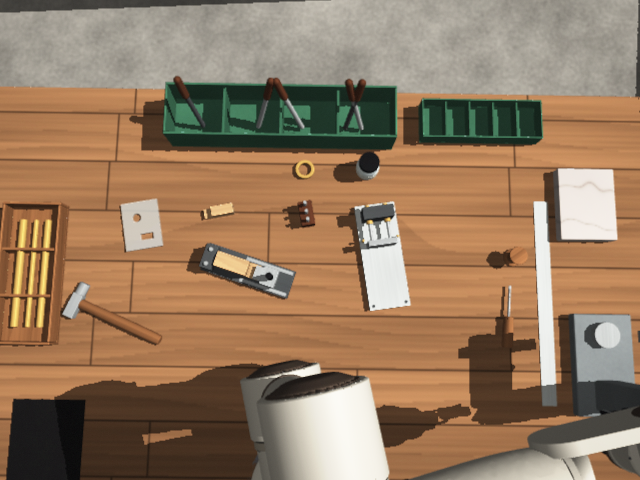

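View pics/side0.png

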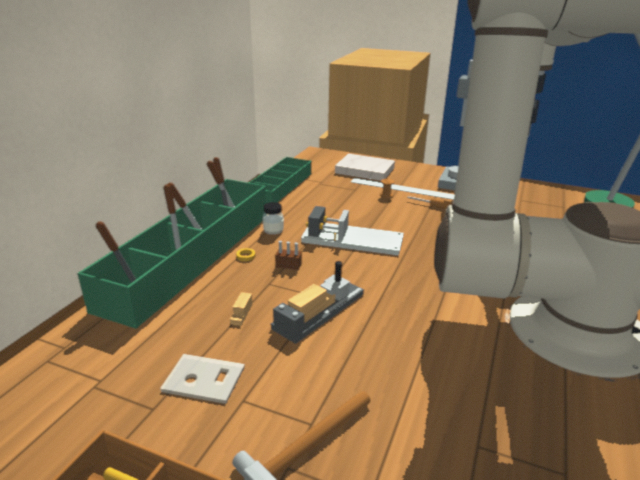

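The top view shows the clamp at (248,270), with the block at (235,263) and the black post at (268,276). The jig is at (382,258), with its plate near (379,235). Two things look like the block: a small stepped piece at (219,211) lying loose, and the larger one at (235,263) in the clamp. The larger one in the clamp fits the description. I'll confirm that in one enlarged crop.

```bash
python3 - <<'E'
import cv2,numpy as np
t=cv2.imread("pics/top0.png");s=cv2.imread("pics/side0.png")
r=lambda i:cv2.resize(i,(400,300),interpolation=cv2.INTER_CUBIC)
a=np.vstack([np.hstack([r(t[225:315,190:310]),r(t[195:315,310:470])]),np.hstack([r(s[250:350,250:383]),r(s[190:265,295:415])])])
cv2.imwrite("pics/crop0.png",a)
E
```

```text
(no output)
```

View pics/crop0.png

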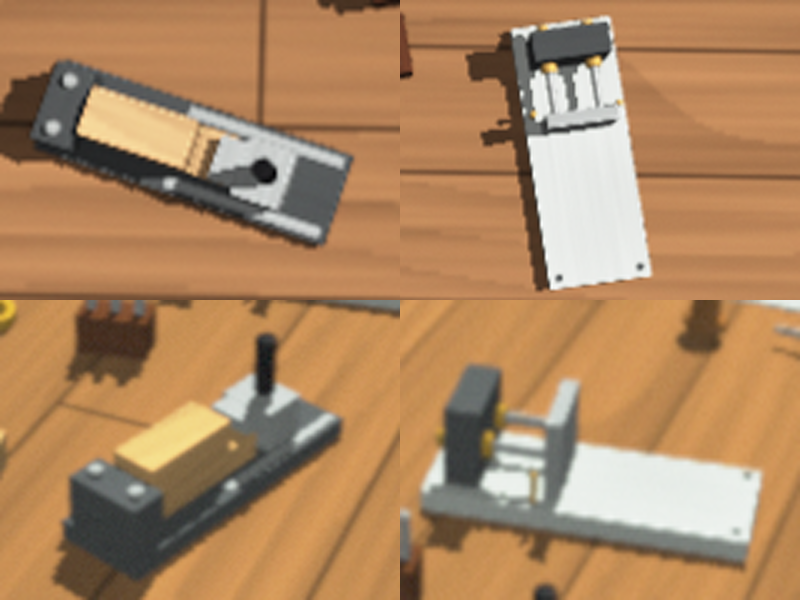

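The crop confirms that the clamped block is the larger stepped one, with its tongue under the lip beside the post. The jig's bed corners and plate are clear too. Next I'll measure.

```bash
cat > h.py <<'E'
import cv2,numpy as np
from plant import telemetry,capture,camera_info,env
def ray(n,uv,z):
    c=camera_info(n);R=c["R"];o=-R.T@c["t"]
    d=R.T@np.array([(uv[0]-c["cx"])/c["fx"],(uv[1]-c["cy"])/c["fy"],1.])
    return (o+d*(z-o[2])/d[2])[:2]
def rect(mask):
    cs,_=cv2.findContours(mask.astype(np.uint8),cv2.RETR_EXTERNAL,cv2.CHAIN_APPROX_NONE)
    return max(cs,key=cv2.contourArea)
def rw(n,c,off,z):
    P=np.array([ray(n,p[0]+np.array(off),z) for p in c]).astype(np.float32)*1000
    (cx,cy),(w,h),a=cv2.minAreaRect(P); b=cv2.boxPoints(((cx,cy),(w,h),a))
    return (cx,cy),(w,h),a
E
python3 - <<'E'
from h import *
t=cv2.imread("pics/top0.png");hsv=cv2.cvtColor(t,cv2.COLOR_BGR2HSV)
sub=hsv[240:285,200:262]; print(hsv[262,232],hsv[270,385],hsv[270,266])
m=(sub[...,0]<28)&(sub[...,0]>8)&(sub[...,1]>70)&(sub[...,2]>215)
m=cv2.morphologyEx(m.astype(np.uint8),cv2.MORPH_OPEN,np.ones((3,3)))
print("block",rw("top",rect(m),(200,240),.061))
s2=hsv[195:315,345:415]; m=(s2[...,1]<45)&(s2[...,2]>190)
print("jig",rw("top",rect(m),(345,195),.015))
for n,p in {"bf1":(550,290),"bf2":(651,273),"br":(610,15),"bl":(513,28)}.items(): print(n,ray("top",(310+p[0]/2.5,195+p[1]/2.5),.015))
# plate top front corners  z=.015+.054
for p in((545,132),(616,122)): print("plate",ray("top",(310+p[0]/2.5,195+p[1]/2.5),.069))
for n,p in {"b1":(95,85),"b4":(78,137),"b3":(187,172),"b2":(205,120)}.items(): print(n,ray("top",(190+p[0]/3.333,225+p[1]/3.333),.061))
for n,p in {"c1":(58,60),"c2":(352,156),"c3":(322,243),"c4":(36,143)}.items(): print(n,ray("top",(190+p[0]/3.333,225+p[1]/3.333),.015))
print("post",ray("top",(190+263/3.333,225+168/3.333),.095), "postside",ray("side",(250+265/3.0,250+337/3-100),.095))
g=(hsv[255:290,255:285,2]<35).astype(np.uint8);c=rect(g);print(c[:,0].min(0)+[255,255],c[:,0].max(0)+[255,255])
E
```

```text
[ 19 102 240] [ 53   4 232] [ 60   3 203]
block ((529.1756591796875, 193.22998046875), (79.34625244140625, 34.4073371887207), 73.11112976074219)
jig ((543.706298828125, -172.6780548095703), (229.60105895996094, 99.42927551269531), 8.723761558532715)
bf1 [ 0.42726322 -0.5304623 ]
bf2 [ 0.44513311 -0.62976911]
br [ 0.70141881 -0.60208906]
bl [ 0.68660604 -0.50427121]
plate [ 0.5746812  -0.51164116]
plate [ 0.58531768 -0.57975584]
b1 [0.5580619  0.22370992]
b4 [0.52063854 0.23428367]
b3 [0.49689541 0.15605419]
b2 [0.53414088 0.14446735]
c1 [0.58207638 0.2594868 ]
c2 [0.514192   0.04076376]
c3 [0.4502671  0.06137409]
c4 [0.52029204 0.2729728 ]
post [0.49768789 0.09961909] postside [0.49493038 0.09885648]
[266 273] [272 279]
```

```bash
python3 - <<'E'
from h import *
for n,p in {"fl":(150,290),"fr":(251,273),"br":(210,15),"bl":(113,28)}.items(): print(n,ray("top",(310+p[0]/2.5,195+p[1]/2.5),.015))
for p in((145,132),(216,122)): print("plate",ray("top",(310+p[0]/2.5,195+p[1]/2.5),.069))
from scipy.spatial.transform import Rotation as R
s=telemetry.sense();print(R.from_quat(s["eef_rot"]).as_matrix().round(3))
E
```

```text
fl [ 0.42162476 -0.14148815]
fr [ 0.43944884 -0.23973698]
br [ 0.69508962 -0.20137079]
bl [ 0.68031677 -0.10448269]
plate [ 0.56888878 -0.13138018]
plate [ 0.57949713 -0.1988353 ]
[[ 0.937  0.348 -0.   ]
 [ 0.348 -0.937  0.001]
 [ 0.    -0.001 -1.   ]]
```

Both measurements fit the given sizes. The block's top face measures 79 x 34 mm, centred at (0.529, 0.193) with a yaw of 73°. The post is 97 mm from it, at about (0.499, 0.101). The bed is 260 mm long, and the jig's yaw is 8.5°. I'll set out toward the post now.

apply_moves --increments '[25, -24, 0, 0, 0, -0.12, 85, 28, -21, 0, 0, 0, -0.12, 85, 30, -18, 0, 0, 0, -0.12, 85, 32, -14, 0, 0, 0, -0.12, 85, 33, -10, 0, 0, 0, -0.12, 85]' --force 60

```text
time: 0.52
position: [0.2753, -0.3801, 0.2309]
eef_rot: [0.887, 0.462, 0.0, -0.0]
ft_force: [0.1, -0.6, -0.0]
finger_gap: 0.0852
gripper_force: 0.0
```

apply_moves --increments '[35, -6, 0, 0, 0, -0.12, 85, 35, -2, 0, 0, 0, -0.12, 85, 35, 3, 0, 0, 0, -0.08, 85, 35, 5, 0, 0, 0, 0, 85, 35, 5, 0, 0, 0, 0, 85]'

```text
time: 0.93
position: [0.3509, -0.2207, 0.2312]
eef_rot: [0.803, 0.596, 0.0, -0.0]
ft_force: [0.5, -0.3, -0.2]
finger_gap: 0.0852
gripper_force: 0.0
```

```bash
cat > go.py <<'E'
import sys
from h import *
from scipy.spatial.transform import Rotation as R
x,y,z,f=map(float,sys.argv[1:5]);s=telemetry.sense();M=R.from_quat(s["eef_rot"])
f=np.radians(f);T=R.from_matrix(np.array([[np.cos(f),np.sin(f),0],[np.sin(f),-np.cos(f),0],[0,0,-1]]))
print("t",round(s["time"],2),"pos",s["position"].round(4),"d tool mm",(M.inv().apply(np.array([x,y,z])-s["position"])*1000).round(1),"rot",(M.inv()*T).as_rotvec().round(3),"F",s["ft_force"].round(1),"gap",round(s["finger_gap"],4),"grip",round(s["gripper_force"],1))
E
python3 go.py .499 .101 .2 73
```

```text
t 0.93 pos [ 0.3509 -0.2207  0.2312] d tool mm [350.9  48.3  31.2] rot [-0.    -0.     0.002] F [ 0.5 -0.3 -0.2] gap 0.0852 grip 0.0
```

apply_moves --increments '[35, 5, 0, 0, 0, 0, 85, 35, 5, 0, 0, 0, 0, 85, 35, 5, 0, 0, 0, 0, 85, 35, 5, 0, 0, 0, 0, 85, 35, 5, 0, 0, 0, 0, 85]'

```text
time: 1.35
position: [0.4257, -0.0605, 0.2313]
eef_rot: [0.803, 0.596, 0.0, 0.0]
ft_force: [0.4, -0.6, 0.6]
finger_gap: 0.0854
gripper_force: 0.0
```

apply_moves --increments '[35, 5, 10, 0, 0, 0, 85, 35, 5, 10, 0, 0, 0, 85, 35, 5, 10, 0, 0, 0, 85, 35, 5, 10, 0, 0, 0, 85, 30, 4, 10, 0, 0, 0, 85]'

```text
time: 1.77
position: [0.4983, 0.0957, 0.1806]
eef_rot: [0.803, 0.596, -0.0, -0.0]
ft_force: [0.2, 0.9, -0.2]
finger_gap: 0.085
gripper_force: 0.0
```

apply_moves --increments '[0, 0, 15, 0, 0, 0, 85, 0, 0, 10, 0, 0, 0, 85, 0, 0, 0, 0, 0, 0, 85]'

```text
time: 2.02
position: [0.4967, 0.0933, 0.154]
eef_rot: [0.803, 0.596, -0.002, -0.001]
ft_force: [-0.9, -0.2, 0.2]
finger_gap: 0.0852
gripper_force: 0.0
```

```bash
python3 go.py .499 .101 .055 73; python3 - <<'E'
from h import *
t=capture("top")[:,:,::-1];s=capture("side")[:,:,::-1]
r=lambda i:cv2.resize(i,(400,300),interpolation=cv2.INTER_CUBIC)
cv2.imwrite("pics/c1.png",np.hstack([r(t[215:335,190:350]),r(s[210:330,250:410])]))
E
```

```text
t 2.02 pos [0.4967 0.0933 0.154 ] d tool mm [ 8.1  0.3 99. ] rot [-0.004  0.001  0.002] F [-0.9 -0.2  0.2] gap 0.0852 grip 0.0
```

View pics/c1.png

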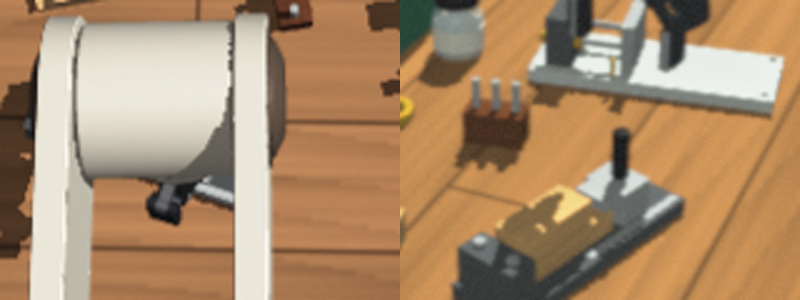

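The side crop shows the post free at about (620,155), a gripper finger near (675,50), and the block still clamped. The arm hides the clamp from above. I'll project the fingertips to check this view.

```bash
cat >> h.py <<'E'
def proj(n,X):
    c=camera_info(n);p=c["R"]@np.array(X)+c["t"];return np.array([c["fx"]*p[0]/p[2]+c["cx"],c["fy"]*p[1]/p[2]+c["cy"]])
E
python3 - <<'E'
from h import *
o=np.array([250,210])
f=lambda X:((proj("side",X)-o)*2.5+[400,0]).round()
p=np.array([.4967,.0933,.154+.013]);y=np.array([.956,-.292,0])
print(f(p+y*.043),f(p-y*.043),f(p+y*.057),f(p-y*.057),"post",f([.499,.101,.095]),f([.499,.101,.049]),f([.4977,.0996,.095]))
E
```

```text
[584.  37.] [666.  69.] [571.  33.] [680.  75.] post [615. 131.] [614. 176.] [617. 131.]
```

The fingertip projection agrees with the view. The post reads at (0.497, 0.0995), so I'll descend on it and pinch.

apply_moves --increments '[6, -2, 20, 0, 0, 0, 85, 0, 0, 30, 0, 0, 0, 60, 0, 0, 30, 0, 0, 0, 60, 0, 0, 18, 0, 0, 0, 40, 0, 0, 0, 0, 0, 0, 12]' --force 40

```text
time: 2.53
position: [0.4962, 0.0988, 0.0559]
eef_rot: [0.804, 0.595, -0.002, -0.001]
ft_force: [-0.7, -0.8, -0.0]
finger_gap: 0.0386
gripper_force: 0.0
```

apply_moves --increments '[0, 0, 0, 0, 0, 0, 5, 0, 0, 0, 0, 0, 0, 5, 0, 0, 0, 0, 0, 0, 5, 0, 0, 0, 0, 0, 0, 5, 0, 0, 0, 0, 0, 0, 5]'

```text
time: 2.95
position: [0.4962, 0.1, 0.0599]
eef_rot: [0.803, 0.595, -0.001, -0.001]
ft_force: [-21.5, 4.0, 6.9]
finger_gap: 0.0151
gripper_force: 39.1
```

```bash
python3 go.py .497 .0995 .055 73
```

```text
t 2.95 pos [0.4962 0.1    0.0599] d tool mm [-0.2  1.   4.9] rot [-0.003  0.     0.002] F [-21.5   4.    6.9] gap 0.0151 grip 39.1
```

apply_moves --increments '[-3, -1, 0, 0, 0, 0, 5, -6, 0, 0, 0, 0, 0, 5, -7, 0, 0, 0, 0, 0, 5, -7, 0, 0, 0, 0, 0, 5, -7, 0, 0, 0, 0, 0, 5]'

```text
time: 3.37
position: [0.4871, 0.0717, 0.0599]
eef_rot: [0.803, 0.595, -0.0, -0.001]
ft_force: [-15.3, 8.6, 2.8]
finger_gap: 0.0147
gripper_force: 40.2
```

apply_moves --increments '[-4, 0, 0, 0, 0, 0, 5, 0, 0, 0, 0, 0, 0, 5]'

```text
time: 3.53
position: [0.4856, 0.0673, 0.0599]
eef_rot: [0.804, 0.595, -0.001, -0.001]
ft_force: [-19.2, 1.7, 3.1]
finger_gap: 0.0147
gripper_force: 40.2
```

```bash
python3 go.py .4962 .1 .0599 73
```

```text
t 3.53 pos [0.4856 0.0673 0.0599] d tool mm [34.4  0.6  0. ] rot [-0.002 -0.     0.001] F [-19.2   1.7   3.1] gap 0.0147 grip 40.2
```

The jaw has slid about 34 mm. I'll release and go to the block.

apply_moves --increments '[0, 0, 0, 0, 0, 0, 85, 0, 0, 0, 0, 0, 0, 85, 0, 0, 0, 0, 0, 0, 85, 0, 0, -15, 0, 0, 0, 85, 0, 0, -25, 0, 0, 0, 85]' --force 60

```text
time: 3.95
position: [0.4861, 0.0674, 0.0978]
eef_rot: [0.803, 0.595, -0.001, -0.001]
ft_force: [0.1, -0.1, -0.3]
finger_gap: 0.0745
gripper_force: 0.0
```

apply_moves --increments '[15, 0, -15, 0, 0, 0, 85, 30, 0, 0, 0, 0, 0, 85, 30, 0, 0, 0, 0, 0, 85, 30, 0, 0, 0, 0, 0, 85, 24, 0, 0, 0, 0, 0, 85]'

```text
time: 4.37
position: [0.5253, 0.1928, 0.1145]
eef_rot: [0.803, 0.596, 0.001, 0.0]
ft_force: [0.2, 0.2, -0.3]
finger_gap: 0.0847
gripper_force: 0.0
```

apply_moves --increments '[0, 0, 0, 0, 0, 0, 85]'

```text
time: 4.45
position: [0.5255, 0.1943, 0.1141]
eef_rot: [0.803, 0.596, 0.001, -0.0]
ft_force: [0.6, 0.3, -1.0]
finger_gap: 0.0847
gripper_force: 0.0
```

```bash
python3 go.py .526 .192 .026 73; python3 - <<'E'
from h import *
s=capture("side")[:,:,::-1]
cv2.imwrite("pics/c2.png",cv2.resize(s[200:350,250:400],(600,600),interpolation=cv2.INTER_CUBIC))
f=lambda X:((proj("side",X)-[250,200])*4).round()
p=telemetry.sense()["position"]+[0,0,.013];y=np.array([.956,-.292,0])
print("tips",f(p+y*.043),f(p-y*.043))
for cx,cy in((.529,.193),(.524,.1905)):
  print([f([cx+a*.2924-b*.9563,cy+a*.9563+b*.2924,.061]) for a in(-.04,.04) for b in(-.018,.018)])
E
```

```text
t 4.45 pos [0.5255 0.1943 0.1141] d tool mm [-2.3  1.  88.1] rot [ 0.001 -0.002  0.004] F [ 0.6  0.3 -1. ] gap 0.0847 grip 0.0
tips [166. 242.] [298. 302.]
[array([247., 334.]), array([300., 360.]), array([143., 402.]), array([197., 430.])]
[array([258., 334.]), array([311., 359.]), array([154., 401.]), array([208., 429.])]
```

View pics/c2.png

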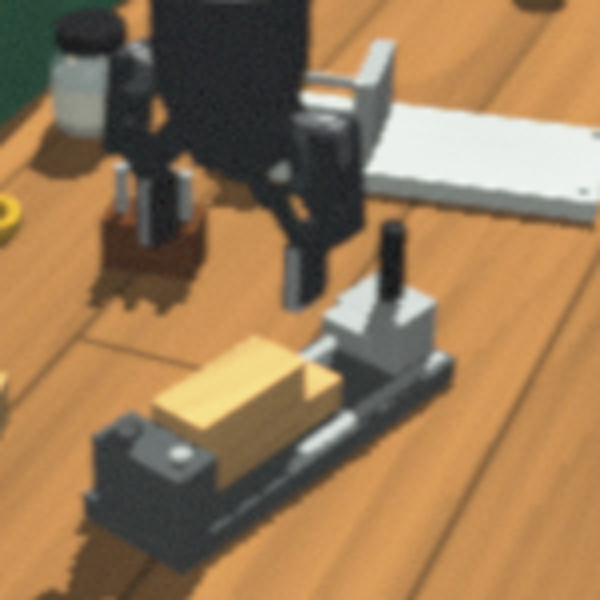

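The jaw is clear, with the tongue exposed at (330,380). The block's top corners at (250,335), (305,362), (152,402) and (205,430) match a block centre at (0.526, 0.192). I'll descend and grip.

apply_moves --increments '[-2, 1, 28, 0, 0, 0, 85, 0, 0, 30, 0, 0, 0, 80, 0, 0, 28, 0, 0, 0, 70, 0, 0, 2, 0, 0, 0, 45, 0, 0, 0, 0, 0, 0, 35]' --force 60

```text
time: 4.92
position: [0.5243, 0.188, 0.0251]
eef_rot: [0.804, 0.595, -0.001, -0.0]
ft_force: [0.2, -0.8, 0.8]
finger_gap: 0.0469
gripper_force: 0.0
```

apply_moves --increments '[0, 0, 0, 0, 0, 0, 25, 0, 0, 0, 0, 0, 0, 25, 0, 0, 0, 0, 0, 0, 25, 0, 0, 0, 0, 0, 0, 25, 0, 0, 0, 0, 0, 0, 25]'

```text
time: 5.33
position: [0.5257, 0.1888, 0.0272]
eef_rot: [0.803, 0.596, 0.001, 0.001]
ft_force: [-0.3, -2.2, 8.9]
finger_gap: 0.035
gripper_force: 61.3
```

```bash
python3 go.py .526 .192 .026 73
```

```text
t 5.33 pos [0.5257 0.1888 0.0272] d tool mm [ 3.2 -0.7  1.2] rot [ 0.002 -0.001  0.002] F [-0.3 -2.2  8.9] gap 0.035 grip 61.3
```

Gripped, with a 35 mm gap and the grasp about 3 mm behind mid-block. I'll lift it.

apply_moves --increments '[0, 0, -8, 0, 0, 0, 25, 0, 0, -20, 0, 0, 0, 25, 0, 0, -30, 0, 0, 0, 25, 0, 0, -30, 0, 0, 0, 25, 0, 0, -25, 0, 0, 0, 25]' --force 80

```text
time: 5.75
position: [0.5249, 0.1888, 0.1415]
eef_rot: [0.803, 0.596, 0.001, 0.0]
ft_force: [0.3, 0.4, -0.5]
finger_gap: 0.0352
gripper_force: 79.7
```

```bash
python3 go.py .510 -.178 .13 8.5
```

```text
t 5.75 pos [0.5249 0.1888 0.1415] d tool mm [-355.3   92.3   11.3] rot [ 1.000e-03 -2.000e-03  1.128e+00] F [ 0.3  0.4 -0.5] gap 0.0352 grip 79.7
```

apply_moves --increments '[-31, 8, 0, 0, 0, 0.113, 25, -30, 12, 0, 0, 0, 0.113, 25, -28, 15, 0, 0, 0, 0.113, 25, -26, 18, 0, 0, 0, 0.113, 25, -24, 21, 0, 0, 0, 0.113, 25]'

```text
time: 6.17
position: [0.5196, 0.0279, 0.1395]
eef_rot: [0.938, 0.346, 0.001, 0.0]
ft_force: [0.9, 0.3, -0.8]
finger_gap: 0.0351
gripper_force: 79.6
```

apply_moves --increments '[-22, 24, 0, 0, 0, 0.113, 25, -19, 26, 0, 0, 0, 0.113, 25, -16, 28, 0, 0, 0, 0.113, 25, -13, 29, 0, 0, 0, 0.113, 25, -10, 31, 0, 0, 0, 0.113, 25]'

```text
time: 6.58
position: [0.513, -0.1335, 0.1395]
eef_rot: [0.998, 0.07, 0.001, 0.0]
ft_force: [0.9, 0.4, -1.0]
finger_gap: 0.0348
gripper_force: 79.6
```

apply_moves --increments '[0, 0, 0, 0, 0, 0, 25]'

```text
time: 6.67
position: [0.5129, -0.1366, 0.1393]
eef_rot: [0.998, 0.067, 0.0, 0.001]
ft_force: [0.2, 0.4, -2.2]
finger_gap: 0.0349
gripper_force: 80.0
```

```bash
python3 go.py .510 -.178 .13 8.5
```

```text
t 6.67 pos [ 0.5129 -0.1366  0.1393] d tool mm [-8.5 40.6  9.4] rot [ 0.002 -0.001 -0.013] F [ 0.2  0.4 -2.2] gap 0.0349 grip 80.0
```

apply_moves --increments '[-4, 20, 5, 0, 0, -0.007, 25, -5, 20, 5, 0, 0, -0.006, 25, 0, 0, 35, 0, 0, 0, 25, 0, 0, 30, 0, 0, 0, 25, 0, 0, 0, 0, 0, 0, 25]'

```text
time: 7.08
position: [0.5079, -0.1721, 0.0591]
eef_rot: [0.997, 0.079, -0.003, -0.002]
ft_force: [-1.2, 0.7, -2.7]
finger_gap: 0.0351
gripper_force: 80.1
```

```bash
python3 go.py .510 -.178 .03 8.5; python3 - <<'E'
from h import *
t=capture("top")[:,:,::-1];s=capture("side")[:,:,::-1]
r=lambda i:cv2.resize(i,(400,400),interpolation=cv2.INTER_CUBIC)
cv2.imwrite("pics/c3.png",np.hstack([r(t[195:315,325:445]),r(s[180:280,295:395])]))
f=lambda X:((proj("side",X)-[295,180])*4+[400,0]).round()
x=np.array([.989,.148,0]);y=np.array([-.148,.989,0]);P=np.array([.577,-.168,0])
for b in(-.035,.035):print("plate top/bot edge",f(P+y*b+[0,0,.069]),f(P+y*b+[0,0,.015]))
p=telemetry.sense()["position"]
for b in(-.018,.018):print("block end top",f(p+x*.043+y*b+[0,0,.034]),"bot",f(p+x*.043+y*b+[0,0,-.012]))
E
```

```text
t 7.08 pos [ 0.5079 -0.1721  0.0591] d tool mm [ 1.2  6.3 29.1] rot [-0.004  0.005  0.01 ] F [-1.2  0.7 -2.7] gap 0.0351 grip 80.1
plate top/bot edge [611. 123.] [608. 194.]
plate top/bot edge [590. 168.] [587. 241.]
block end top [642. 101.] bot [638. 163.]
block end top [631. 123.] bot [628. 187.]
```

View pics/c3.png

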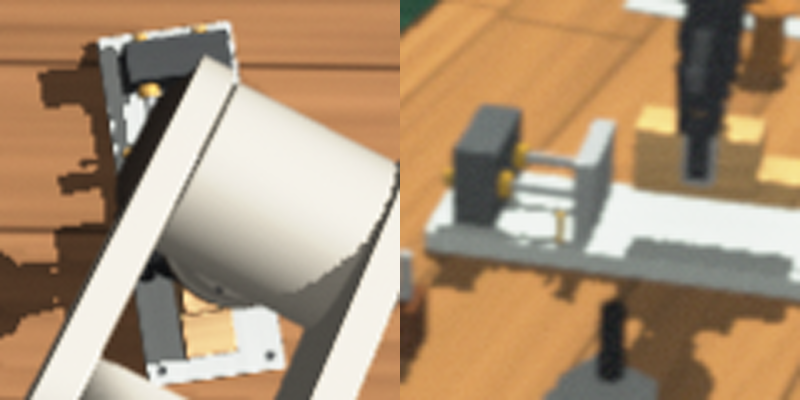

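The side crop shows the block upright. Its tall end is near (640,150) and faces the plate, whose front edge runs from (612,123) to (590,168), as predicted. The tongue is visible from above at (212,335), so I'll check the lateral offset with it.

```bash
python3 - <<'E'
from h import *
g=lambda u,v,z:ray("top",(325+u/3.333,195+v/3.333),z)
P=np.array([.577,-.168]);x=np.array([.989,.148]);y=np.array([-.148,.989])
fl,fr=g(152,381,.015),g(286,366,.015)
for n,q in{"fl":fl,"fr":fr,"tongueL":g(187,357,.067),"tongueR":g(238,350,.067),"tcp":telemetry.sense()["position"][:2]}.items():print(n,q.round(4),"x,y jig",((q-P)@x).round(4),((q-P)@y).round(4))
E
```

```text
fl [ 0.4257 -0.143 ] x,y jig -0.1459 0.0472
fr [ 0.438  -0.2407] x,y jig -0.1482 -0.0513
tongueL [ 0.4414 -0.1624] x,y jig -0.1333 0.0256
tongueR [ 0.4468 -0.1983] x,y jig -0.1333 -0.0107
tcp [ 0.5102 -0.1728] x,y jig -0.0667 0.0052
```

apply_moves --increments '[0, 8, 15, 0, 0, 0.005, 25, 0, 0, 13, 0, 0, 0.005, 25, 5, 0, 0, 0, 0, 0, 25, 5, 0, 0, 0, 0, 0, 25, 0, 0, 0, 0, 0, 0, 25]'

```text
time: 7.6
position: [0.5234, -0.1794, 0.0375]
eef_rot: [0.997, 0.075, 0.001, 0.001]
ft_force: [0.6, -0.3, -1.2]
finger_gap: 0.0352
gripper_force: 80.0
```

apply_moves --increments '[5, 0, 0, 0, 0, 0, 25, 5, 0, 0, 0, 0, 0, 25, 5, 0, 0, 0, 0, 0, 25, 0, 0, 0, 0, 0, 0, 25, 0, 0, 0, 0, 0, 0, 25]'

```text
time: 8.02
position: [0.5365, -0.177, 0.0354]
eef_rot: [0.997, 0.075, -0.0, -0.0]
ft_force: [-2.3, -0.6, 0.0]
finger_gap: 0.0352
gripper_force: 80.1
```

```bash
python3 go.py .554 -.173 .03 8.5
```

```text
t 8.02 pos [ 0.5365 -0.177   0.0354] d tool mm [17.9 -1.4  5.4] rot [-0.     0.     0.001] F [-2.3 -0.6  0. ] gap 0.0352 grip 80.1
```

apply_moves --increments '[2, 0, 3, 0, 0, 0, 25, 3, 0, 2, 0, 0, 0, 25, 3, 0, 0, 0, 0, 0, 25, 2, 0, 0, 0, 0, 0, 25, 0, 0, 0, 0, 0, 0, 25]'

```text
time: 8.43
position: [0.546, -0.1755, 0.0297]
eef_rot: [0.997, 0.074, -0.001, -0.0]
ft_force: [-5.4, -1.6, -3.8]
finger_gap: 0.0351
gripper_force: 79.9
```

apply_moves --increments '[0, 0, 0, 0, 0, 0, 25, 0, 0, 0, 0, 0, 0, 25, 0, 0, 0, 0, 0, 0, 25]'

```text
time: 8.68
position: [0.5457, -0.1756, 0.0297]
eef_rot: [0.997, 0.074, -0.001, -0.0]
ft_force: [-6.0, -1.8, -4.9]
finger_gap: 0.0348
gripper_force: 79.9
```

```bash
python3 go.py .554 -.173 .03 8.5
```

```text
t 8.68 pos [ 0.5457 -0.1756  0.0297] d tool mm [ 8.6 -1.3 -0.3] rot [-0.001  0.002  0.   ] F [-6.  -1.8 -4.9] gap 0.0348 grip 79.9
```

apply_moves --increments '[2, 0, 0, 0, 0, 0, 25, 2, 0, 0, 0, 0, 0, 25, 2, 0, 0, 0, 0, 0, 25, 1, 0, 0, 0, 0, 0, 25, 0, 0, 0, 0, 0, 0, 25]'

```text
time: 9.1
position: [0.5525, -0.1746, 0.0297]
eef_rot: [0.997, 0.074, -0.001, -0.0]
ft_force: [-8.4, -2.6, -2.9]
finger_gap: 0.0353
gripper_force: 79.9
```

apply_moves --increments '[0, 0, 0, 0, 0, 0, 25, 0, 0, 0, 0, 0, 0, 25, 0, 0, 0, 0, 0, 0, 25, 0, 0, 0, 0, 0, 0, 25, 0, 0, 0, 0, 0, 0, 25]'

```text
time: 9.52
position: [0.5523, -0.1746, 0.0298]
eef_rot: [0.997, 0.074, -0.001, -0.0]
ft_force: [-8.4, -1.1, -2.8]
finger_gap: 0.0352
gripper_force: 79.9
```

```bash
python3 go.py .554 -.173 .03 8.5; python3 - <<'E'
from h import *
t=capture("top")[:,:,::-1];s=capture("side")[:,:,::-1]
r=lambda i:cv2.resize(i,(400,400),interpolation=cv2.INTER_CUBIC)
cv2.imwrite("pics/c4.png",np.hstack([r(t[195:315,325:445]),r(s[190:270,295:375])]))
E
```

```text
t 9.52 pos [ 0.5523 -0.1746  0.0298] d tool mm [ 1.9 -1.3 -0.2] rot [-0.001  0.002  0.   ] F [-8.4 -1.1 -2.8] gap 0.0352 grip 79.9
```

View pics/c4.png

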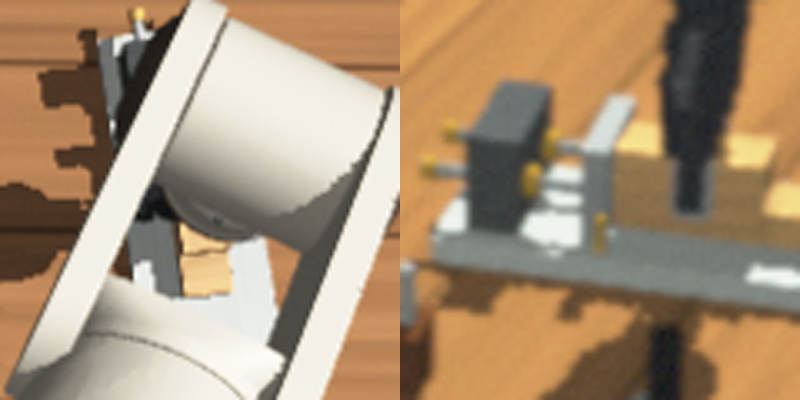

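The side crop shows the block upright and against the plate, with the plate's front face at (612,200) level with the brass pin at (600,232). I'll do one last lateral check from the tongue end at (207,295).

```bash
python3 - <<'E'
from h import *
g=lambda u,v,z:ray("top",(325+u/3.333,195+v/3.333),z)
P=np.array([.577,-.168]);x=np.array([.989,.148]);y=np.array([-.148,.989])
for q in(g(183,298,.0375),g(232,292,.0375),g(267,240,.015),g(277,300,.015)):print(((q-P)@x).round(4),((q-P)@y).round(4))
E
```

```text
-0.0904 0.0185
-0.0909 -0.0172
-0.0553 -0.0521
-0.0999 -0.0524
```

```bash
python3 -c "
from plant import env
print(env.job_done())"
```

```text
the job is handed in; nothing more can be done
None
```

I handed the job in with the block upright and square on the sprung plate, about 3 mm off its middle by measurement, held at about 8.5 N with the plate pushed back about 19 mm, level with the pins; the clamp jaw is open and nothing else was touched, but the hand-in returned no verdict.

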